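# Set the dip batch's day marker

## Task

The three tubs of dip were made today, a blue day, and keep until the green day, but the day marker beside them still shows old colours. With a fingertip, flick the edges of its two star wheels click by click until the left window shows blue and the right window shows green, both wheels resting fully in their clicks. Do not lift the marker or push it along, and leave the dip tubs and the salt dredger where they stand.

Things in the scene. Friction and masses are not known exactly. Their poses are not given: they have to be found in the camera images.
- day_marker: Stainless day marker, 2 kg, loose on rubber feet: base plate 126 x 136 mm (its x, y), 9 mm high; on it a hood 78 mm deep, 88 mm wide, flat roof at 97 mm. Two windows in its 45-degree front face (towards its -x, the robot); a black star wheel outside each side. Origin: centre of the underside; x front to back, y to its left seen from the robot, z up. The 7 dots on the roof are only a colour key.
- left_axle (a point): Centre of the left star wheel, 64 mm above the worktop; level axle along the marker's y. The upright wheel is 14 mm thick, its inner face 3 mm off the hood. 7 lobes, 12 mm wide with round ends, reach 52 mm from the axle; the solid rim between them 34 mm. At rest in a click one lobe points straight up, its end 116 mm above the worktop, 19 mm above the roof; its neighbours stand 51.4 degrees from it.
- right_axle (a point): Centre of the right star wheel, at the marker's right side; it is like the left one.
- left_window (a point): Centre of the left window (21 mm up the slope by 27 mm wide) in the sloping face; through it shows the colour of the left wheel's drum.
- right_window (a point): Centre of the right window, which shows the colour of the right wheel's drum.
- left_wheel (a joint): Angle of the left wheel (rad), grows as its top goes away from the robot (marker's +x). Clicks every 2*pi/7 = 0.898; turns both ways without end; a click takes 2 to 4 N at a lobe's end and snaps on once past half way. 0 shows blue; each click forward shows the next of blue, yellow, red, brown, green, orange, black, blue... Starts 1 to 3 clicks short of blue (-2.7 to -0.9).
- right_wheel (a joint): The same for the right wheel: 0 is blue, 4 clicks (3.590 rad) is green. It starts 1 to 3 clicks short of green (about 0.9 to 2.7).
- sauce_tub_0: Round lidded dip tub, yellow, 66 x 73 x 37 mm, left of the marker. Origin: centre of its underside.
- sauce_tub_1: The same, green.
- sauce_tub_2: The same, orange.
- salt_dredger: Aluminium salt dredger, 68 mm across, 115 mm high, right of the marker. Origin: centre of its underside.

How it is judged:
At the end, for the whole second after the job is handed in: The left wheel rests within 0.12 rad of the click that shows blue and the right wheel within 0.12 rad of the click that shows green (a whole turn more or less counts too), both at rest; the day marker stands flat within 25 mm of where it stood, tubs and dredger within 20 mm ((value of joint left_wheel between -0.12 and 0.12 rad or value of joint left_wheel between -6.403 and -6.163 rad or value of joint left_wheel between 6.163 and 6.403 rad) and (value of joint right_wheel between 3.47 and 3.71 rad or value of joint right_wheel between -2.813 and -2.573 rad or value of joint right_wheel between 9.753 and 9.993 rad) and velocity of joint left_wheel between -0.2 and 0.2 rad/s and velocity of joint right_wheel between -0.2 and 0.2 rad/s and distance of day_marker from where it was at the start of the episode below 0.025 m and angle between day_marker's own z axis and vertical below 0.05 rad and distance of each of sauce_tub_0, sauce_tub_1, sauce_tub_2, salt_dredger from where it was at the start of the episode below 0.02 m); the robot touches nothing.
It fails at once if the day marker is lifted, tipped or pushed more than 25 mm (distance of day_marker from where it was at the start of the episode above 0.025 m or angle between day_marker's own z axis and vertical above 0.15 rad or height (world z) of day_marker above 0.01 m).
It fails at once if a dip tub or the salt dredger is shifted more than 20 mm or lifted (distance of any of sauce_tub_0, sauce_tub_1, sauce_tub_2, salt_dredger from where it was at the start of the episode above 0.02 m).
It also fails if it takes over 58 s, if anything falls off the work surface, if the arm or the gripper's body presses on something with over 40 N, if the wrist force passes 120 N, or if a joint passes its speed limit or range.

## Robot

A 6-joint arm with a two-finger parallel gripper is mounted at the origin on a cart in front of the work surface, level with it; the furniture and walls round the work are solid. World frame = base frame: x ahead of the robot, y to its left, z up, the work surface at z = 0. Lengths are in m, angles in rad, forces in N, time in s.
With the tool pointing down it reaches from about 0.325 to 0.775 m from the base axis. Payload 5.5 kg.
Tool frame: the origin (TCP) lies at the very end of the fingers, on their centre line; the grasp point (between the pads) lies 19 mm behind it; z points along the fingers, y is the line along which they close (so a half turn about z gives the same grasp; the last joint's range is limited). The gripper opens to 85 mm and grips with 20 to 120 N. Pads are 22 mm wide; open, the fingers measure 114 mm over their backs; the gripper's body (76 mm by 85 mm) begins 54 mm behind the grasp point. The pads swing forward as they close: fully open they stand 13 mm farther back than shut.
Start: joints at [1.185, 0.091, 1.231, -0, 1.82, -0.057], TCP at [0.194, 0.568, 0.231] pointing down, gripper open.
Joint ranges: [-2.87, 2.87], [-0.86, 2.18], [0.17, 2.46], [-1.51, 4.65], [0.06, 2.69], [-2.65, 2.65]. Speed limits (rad/s): [2.57, 2.57, 3.01, 3.14, 3.14, 3.14].

## Interface

Orientations are given as [roll, pitch, yaw] about the fixed x, y, z axes, in that order (R = Rz(yaw) Ry(pitch) Rx(roll)).
In Python, from bench import r gives the robot as it stands.
- The arm moves only by the tool carry_out, never from a script. Its argument "increments" is a list that holds one entry, the list of rows, each a list of 5 numbers: the opening, from 0 (shut) to 1 (fully open), then the shift along the tool's x, y, z in m, then the turn about the tool's z in degrees. In form: [[[fingers, dx, dy, dz, turn], ...]]. A call has 1 to 5 rows; each row is the pose to reach, as a shift and turn from the pose commanded when the call began, along the tool's axes at that moment; what a row does not reach only later rows make up. A row lasts 1/8 s, in which the tool goes at most 62.5 mm and 10.7 degrees, less where a joint would pass 70% of its speed; a pose out of reach is approached as far as the arm can. A call with a gripper value outside its range is refused whole. The fingers move at their own pace and stop on an object; "newtons" is the grip in N (left out, the last holds). Time passes only in rows, so rows that repeat a pose let the fingers close. It gives the time, the measured TCP pose, the force, the opening and the grip force at its end, in the units of the state.
- r.state(): the state, without advancing time (a new reading comes with each control period).
- r.read_camera(name): name is "scene" or "top"; returns the picture (420x560x3 uint8, red, green, blue); there is no depth.
- r.get_calibration(name): a dict with "mtx" (3x3 intrinsics, pixels), "world_from_camera" (4x4, takes a point from camera to world coordinates). Camera axes: x right, y down, z forward; pixel columns grow to the right and rows downward; lengths in m; the calibration is good to about 2 mm. A picture is of the moment at which its call begins. get_calibration takes no time and is no camera call.
- r.job_done(): hands the job in; it is judged then, once.
The state is a dict: "clock": time; "joint_pos": joint angles; "qvel": joint speeds; "tau": joint torques, N m; "position": TCP position; "orientation": TCP orientation; "contact_force": force on the tool from outside, world axes, zero at the start; "moment": the same for the moment, N m; "width": finger opening in m; "gripper_force": force on a finger pad.
Only numpy, scipy, OpenCV 4.12 (cv2) and the standard library are available. Lean on these libraries where they do the work, as an engineer would, in place of code of your own. Each camera call takes 0.05 s, during which the arm holds its last target. There are 200 camera calls.

## Working session

There is one attempt and no reset: what is moved stays moved. The work goes in short steps, Python scripts to look and compute and a tool call to move; the robot and the scene stay as the last step left them, time stands still between calls to the robot, and variables do not carry over. Pictures are saved under pics/ and viewed, at most 10 in all, crops included, and the job is handed in when it is done.

Besides the shell and the picture viewer there is one more tool, called after "Emit:" by a JSON object that holds its "fn" and its "kwargs", one argument or row to a line. carry_out: Moves the arm, as the interface text tells. Its arguments: {"type":"object","properties":{"increments":{"type":"array"},"newtons":{"type":"number"}},"required":["increments"]}

```bash
mkdir -p pics; python3 - <<'E'
from bench import r
import cv2,numpy as np
for n in("scene","top"):
    im=r.read_camera(n); cv2.imwrite(f"pics/{n}0.png",cv2.resize(im[:,:,::-1],(800,600),interpolation=cv2.INTER_CUBIC)); np.save(f"pics/{n}0.npy",im)
    c=r.get_calibration(n); print(n,np.round(c["mtx"],1).tolist(),np.round(c["world_from_camera"],3).tolist())
s=r.state(); print({k:np.round(v,3) for k,v in s.items()})
E
```

```text
scene [[504.1, 0.0, 283.6], [0.0, 504.1, 211.1], [0.0, 0.0, 1.0]] [[0.734, -0.345, 0.585, -0.08], [-0.679, -0.402, 0.615, -0.615], [0.023, -0.848, -0.529, 0.669], [0.0, 0.0, 0.0, 1.0]]
top [[386.9, 0.0, 278.6], [0.0, 386.9, 209.3], [0.0, 0.0, 1.0]] [[0.0, -0.984, 0.181, 0.428], [-1.0, 0.001, 0.004, 0.063], [-0.004, -0.181, -0.984, 0.939], [0.0, 0.0, 0.0, 1.0]]
{'clock': np.float64(0.1), 'joint_pos': array([ 1.185,  0.092,  1.232,  0.   ,  1.82 , -0.057]), 'qvel': array([ 0.   , -0.001, -0.003,  0.   ,  0.001,  0.   ]), 'tau': array([ 1.0000e-03, -4.6022e+01, -4.1922e+01, -0.0000e+00,  1.1000e-02,
        0.0000e+00]), 'position': array([0.194, 0.568, 0.23 ]), 'orientation': array([-3.14 , -0.   ,  2.813]), 'contact_force': array([ 0.338, -0.359, -0.877]), 'moment': array([ 0.016, -0.007, -0.041]), 'gripper_force': np.float64(0.0), 'width': np.float64(0.085)}
```

View pics/scene0.png

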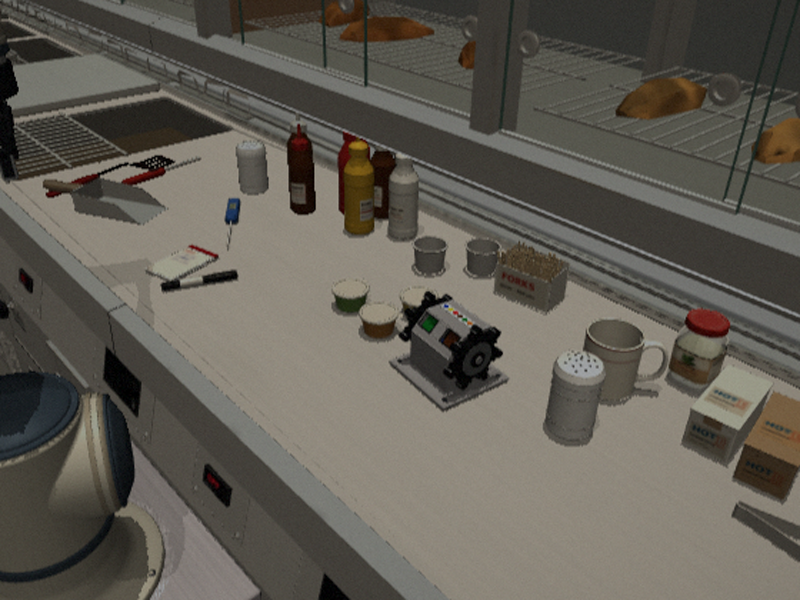

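View pics/top0.png

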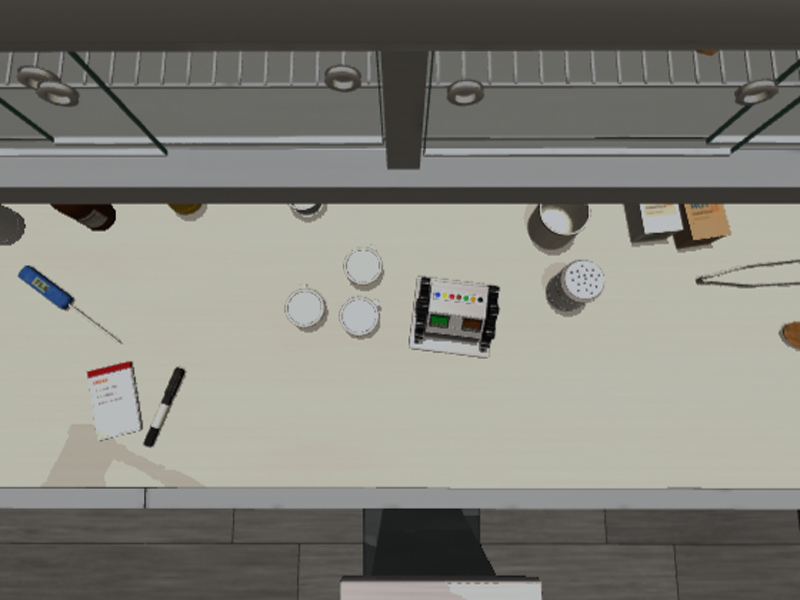

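Scene view: the marker is at about (450,345) of the enlarged picture and top view at about (455,315). The left window looks green and the right one brown, so 3 clicks forward on the left and 1 on the right. I'll enlarge both.

```bash
python3 - <<'E'
import cv2,numpy as np
a=np.load("pics/top0.npy")[183:258,278:358,::-1]; b=np.load("pics/scene0.npy")[198:288,268:360,::-1]
a=cv2.resize(a,None,fx=8,fy=8,interpolation=cv2.INTER_CUBIC); b=cv2.resize(b,None,fx=6.5,fy=6.5,interpolation=cv2.INTER_CUBIC)
cv2.imwrite("pics/tc.png",a); cv2.imwrite("pics/sc.png",b)
E
```

```text
(no output)
```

View pics/tc.png

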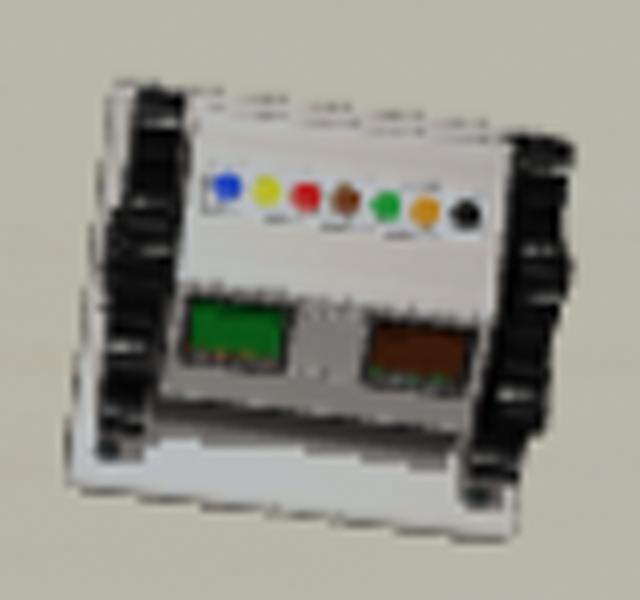

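View pics/sc.png

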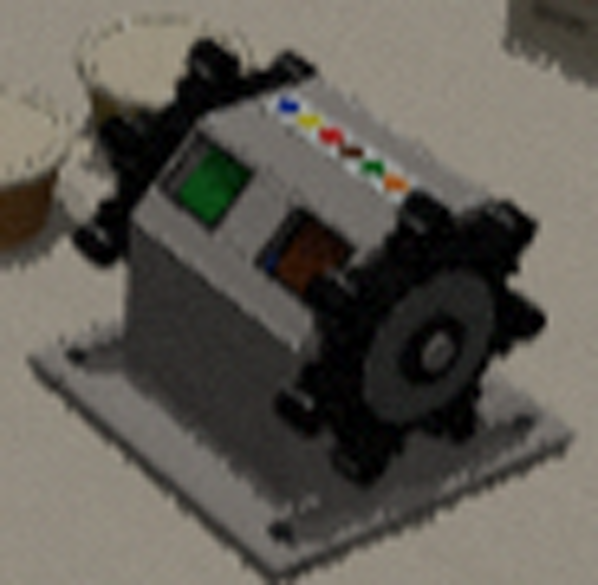

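Crops: base corners in top crop FL (70,485), FR (512,535), BL (115,85); in scene crop FL (32,358), FR (280,577), BR (572,435). The roof dots show in both. Left window green, right brown.

```bash
cat > h.py <<'E'
from bench import r
import numpy as np
from scipy.optimize import least_squares
C={n:r.get_calibration(n) for n in("scene","top")}
def proj(n,p):
    T=np.linalg.inv(C[n]["world_from_camera"]); q=T[:3,:3]@p+T[:3,3]; u=C[n]["mtx"]@q; return u[:2]/u[2]
def px(n,u,v): return np.array([u/8+278,v/8+183])-.44 if n=="top" else np.array([u/6.5+268,v/6.5+198])-.42
def tri(obs): return least_squares(lambda p:np.concatenate([proj(n,p)-px(n,*q) for n,q in obs]),[.45,0,.05])
E
python3 - <<'E'
from h import *
O={"FL":[("top",(70,483)),("scene",(32,358))],"FR":[("top",(512,535)),("scene",(280,577))],
"blue":[("top",(228,186)),("scene",(288,105))],"orange":[("top",(425,212)),("scene",(397,184))]}
for k,o in O.items():
    s=tri(o); print(k,np.round(s.x,4),np.round(s.fun,2))
L={"FL":(-.063,.068,.009),"FR":(-.063,-.068,.009),"BL":(.063,.068,.009),"BR":(.063,-.068,.009)}
obs=O["FL"]+O["FR"]+[("top",(115,83)),("scene",(572,435))]
ks=["FL","FL","FR","FR","BL","BR"]
def P(x,k): c,s=np.cos(x[2]),np.sin(x[2]); a=L[k]; return np.array([x[0]+c*a[0]-s*a[1],x[1]+s*a[0]+c*a[1],a[2]])
s=least_squares(lambda x:np.concatenate([proj(n,P(x,k))-px(n,*q) for k,(n,q) in zip(ks,obs)]),[.45,0,0])
print(s.x,np.degrees(s.x[2]),np.round(s.fun,2))
for nm,a in dict(Ltop=(0,.054,.116),Rtop=(0,-.054,.116),Rhub=(0,-.061,.064),La=(0,.054,.064)).items():
    L[nm]=a; w=P(s.x,nm); print(nm,w.round(4),[((proj("top",w)+.44-[278,183])*8).round(0),((proj("scene",w)+.42-[268,198])*6.5).round(0)])
for n,u,v,z in[("t0",362,266,.037),("t1",305,308,.037),("t2",359,315,.037),("dredge",582,280,.115)]:
    q=np.array([u,v])/1.4286; t=least_squares(lambda p:proj("top",np.array([p[0],p[1],z]))-q,[.45,0]); print(n,t.x.round(3))
E
```

```text
FL [0.5184 0.047  0.0049] [ 0.35 -0.44 -0.51  0.05]
FR [ 0.503  -0.0864  0.0027] [ 0.4  -0.49 -0.52  0.08]
blue [0.5919 0.0045 0.0962] [ 0.34 -0.41 -0.5   0.08]
orange [ 0.585  -0.0503  0.0955] [ 0.48 -0.57 -0.68  0.13]
[ 0.57067249 -0.02820822 -0.11919066] -6.829122019369688 [ 0.47  0.3  -1.17 -1.01  1.62  0.53 -0.72 -1.23  0.74 -0.48  0.54 -1.16]
Ltop [0.5771 0.0254 0.116 ] [array([159., 223.]), array([211.,  44.])]
Rtop [ 0.5643 -0.0818  0.116 ] [array([558., 269.]), array([427., 197.])]
Rhub [ 0.5634 -0.0888  0.064 ] [array([551., 302.]), array([429., 346.])]
La [0.5771 0.0254 0.064 ] [array([151., 255.]), array([204., 177.])]
t0 [0.65  0.127]
t1 [0.579 0.22 ]
t2 [0.567 0.131]
dredge [ 0.609 -0.214]
```

```bash
cat >> h.py <<'E'
from scipy.spatial.transform import Rotation as R
M=np.array([.571,-.028]); yaw=np.radians(-7)
def go(lx,ly,z):
    "tool-axis shift from the present pose to a marker-frame point"
    s=r.state(); Rt=R.from_euler("xyz",s["orientation"]).as_matrix()
    c,q=np.cos(yaw),np.sin(yaw); w=np.array([*(M+np.array([[c,-q],[q,c]])@[lx,ly]),z])
    print("t",round(float(s["clock"]),2),"at",np.round(s["position"],4),"F",np.round(s["contact_force"],1),"to",w.round(4),"shift",(Rt.T@(w-s["position"])).round(4),"turn",round(np.degrees(s["orientation"][2])-173,2))
E
python3 - <<'E'
from h import *
go(-.03,.058,.15)
px=lambda n,u,v:np.array([u,v])/1.4286
import h; h.px=px
s=h.tri([("top",(420,168)),("scene",(500,130))]); print(s.x.round(3),s.fun.round(1))
E
```

```text
t 0.1 at [0.1936 0.5676 0.2302] F [ 0.3 -0.4 -0.9] to [0.5483 0.0332 0.15  ] shift [-0.5082 -0.3911  0.0809] turn -11.84
[0.702 0.034 0.331] [ 3.1 -3.5 -5.5  1.5]
```

Emit:
{"fn": "carry_out", "kwargs": {
  "increments": [
    [[0, -0.04, -0.03, 0, -6], [0, -0.085, -0.065, 0, -11.8], [0, -0.13, -0.1, 0, -11.8], [0, -0.175, -0.135, 0, -11.8], [0, -0.22, -0.17, 0, -11.8]]
  ]
}}

```text
clock: 0.72
position: [0.3476, 0.3343, 0.2308]
orientation: [-3.141, -0.0, 3.019]
contact_force: [1.1, 0.0, 0.1]
width: 0.0
gripper_force: 0.0
```

```bash
python3 -c "
from h import *
go(-.03,.058,.23)"
```

```text
t 0.72 at [0.3476 0.3343 0.2308] F [1.1 0.  0.1] to [0.5483 0.0332 0.23  ] shift [-0.236  -0.2742  0.0009] turn -0.02
```

Emit:
{"fn": "carry_out", "kwargs": {
  "increments": [
    [[0, -0.035, -0.04, 0, 0], [0, -0.07, -0.08, 0, 0], [0, -0.105, -0.12, 0, 0], [0, -0.14, -0.16, 0, 0], [0, -0.175, -0.2, 0, 0]]
  ]
}}

```text
clock: 1.35
position: [0.4968, 0.1144, 0.2309]
orientation: [-3.142, -0.0, 3.019]
contact_force: [0.1, 0.9, 0.7]
width: 0.0003
gripper_force: 0.0
```

Emit:
{"fn": "carry_out", "kwargs": {
  "increments": [
    [[0, -0.03, -0.035, 0, 0], [0, -0.06, -0.074, 0, 0], [0, -0.06, -0.074, 0.04, 0], [0, -0.06, -0.074, 0.08, 0], [0, -0.06, -0.074, 0.08, 0]]
  ]
}}

```text
clock: 1.98
position: [0.5445, 0.035, 0.1468]
orientation: [-3.14, -0.008, 3.018]
contact_force: [-0.7, 0.4, 0.3]
width: 0.0
gripper_force: 0.0
```

```bash
python3 -c "
from h import *
go(-.03,.058,.104)
for n in C:
    import cv2
    im=r.read_camera(n)[:,:,::-1]; im=im[150:290,230:400] if n=='scene' else im[150:290,230:400]
    globals()[n]=cv2.resize(im,(400,330),interpolation=cv2.INTER_CUBIC)
cv2.imwrite('pics/p1.png',np.hstack([scene,top]))"
```

```text
t 1.98 at [0.5445 0.035  0.1468] F [-0.7  0.4  0.3] to [0.5483 0.0332 0.104 ] shift [-0.0044 -0.0013  0.0428] turn -0.06
```

View pics/p1.png

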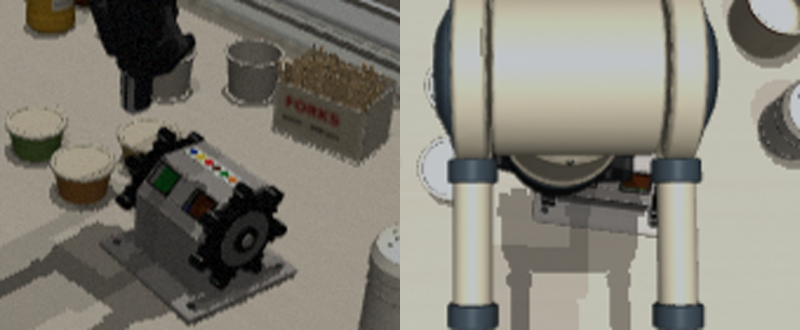

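The picture shows the shut fingertip at (133,105), above and just in front of the left wheel. The top view is blocked by the arm. Descend, then push.

Emit:
{"fn": "carry_out", "kwargs": {
  "increments": [
    [[0, 0, 0, 0.02, 0], [0, 0, 0, 0.04, 0], [0, 0, 0, 0.042, 0], [0, 0, 0, 0.042, 0]]
  ]
}}

```text
clock: 2.58
position: [0.5466, 0.0353, 0.109]
orientation: [-3.142, -0.001, 3.019]
contact_force: [0.2, 0.6, 0.3]
width: -0.0
gripper_force: 0.0
```

Emit:
{"fn": "carry_out", "kwargs": {
  "increments": [
    [[0, -0.006, 0, 0, 0], [0, -0.014, 0, 0, 0], [0, -0.022, 0, 0, 0], [0, -0.03, 0, 0, 0], [0, -0.036, 0, 0, 0]]
  ]
}}

```text
clock: 3.2
position: [0.583, 0.0307, 0.1089]
orientation: [-3.142, -0.0, 3.019]
contact_force: [-0.2, 0.4, -0.3]
width: -0.0002
gripper_force: 0.2
```

```bash
cat > pic.py <<'E'
from h import *
import cv2,sys
im=r.read_camera('scene')[180:285,255:365,::-1]
cv2.imwrite(f'pics/{sys.argv[1]}.png',cv2.resize(im,None,fx=5,fy=5,interpolation=cv2.INTER_CUBIC))
E
python3 pic.py p2; python3 -c "
from h import *
go(.017,.058,.104)"
```

```text
t 3.25 at [0.5834 0.0306 0.1088] F [-0.7 -0.1  0.1] to [0.5949 0.0275 0.104 ] shift [-0.0118 -0.0017  0.0048] turn -0.05
```

View pics/p2.png

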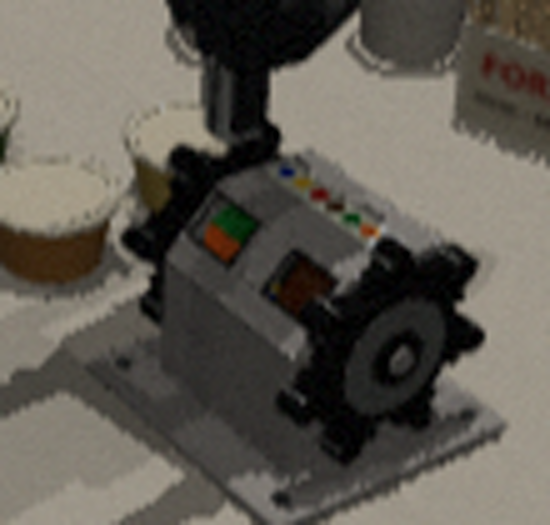

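The left window now shows half green and half orange, so the wheel is mid-click. The tip stands 5 mm high, so lower it a little and push on.

Emit:
{"fn": "carry_out", "kwargs": {
  "increments": [
    [[0, -0.002, 0, 0.003, 0], [0, -0.005, 0, 0.005, 0], [0, -0.01, 0, 0.005, 0], [0, -0.014, 0, 0.005, 0], [0, -0.014, 0, 0.005, 0]]
  ]
}}

```text
clock: 3.88
position: [0.5964, 0.029, 0.1042]
orientation: [-3.142, -0.001, 3.019]
contact_force: [0.4, 0.0, 0.6]
width: 0.0001
gripper_force: 0.0
```

```bash
python3 pic.py p3; python3 -c "
from h import *
go(-.033,.058,.104)"
```

```text
t 3.92 at [0.5963 0.0291 0.1042] F [-0.5 -1.2 -0.5] to [0.5453 0.0336 0.104 ] shift [ 0.0511 -0.0018  0.0002] turn -0.04
```

View pics/p3.png

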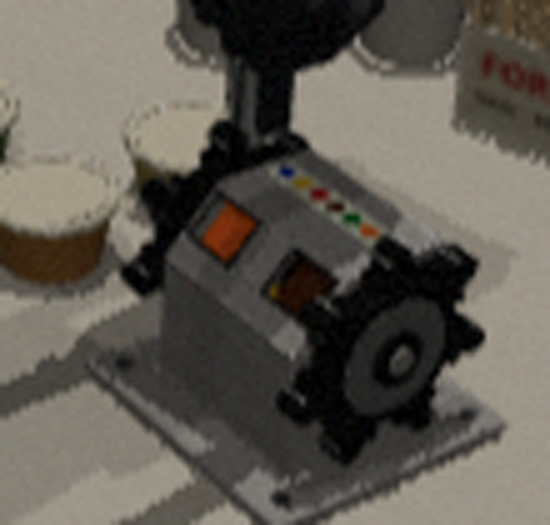

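The left window is fully orange, so one click is done. Lift, go back, lower and repeat the stroke.

Emit:
{"fn": "carry_out", "kwargs": {
  "increments": [
    [[0, -0.001, 0, -0.02, 0], [0, 0, 0, -0.04, 0], [0, 0.025, 0, -0.04, 0], [0, 0.051, 0, -0.04, 0], [0, 0.051, 0, -0.04, 0]]
  ]
}}

```text
clock: 4.55
position: [0.5455, 0.0356, 0.1468]
orientation: [3.141, 0.003, 3.019]
contact_force: [0.6, 0.5, 0.9]
width: 0.0
gripper_force: 0.0
```

Emit:
{"fn": "carry_out", "kwargs": {
  "increments": [
    [[0, 0, 0, 0.02, 0], [0, 0, 0, 0.038, 0], [0, 0, 0, 0.04, 0], [0, 0, 0, 0.04, 0]]
  ]
}}

```text
clock: 5.05
position: [0.5456, 0.0353, 0.1035]
orientation: [-3.141, -0.001, 3.019]
contact_force: [0.2, 0.6, -0.2]
width: 0.0
gripper_force: 0.0
```

Emit:
{"fn": "carry_out", "kwargs": {
  "increments": [
    [[0, -0.01, 0, 0, 0], [0, -0.018, 0, 0, 0], [0, -0.026, 0, 0, 0], [0, -0.034, 0, 0, 0], [0, -0.042, 0, 0, 0]]
  ]
}}

```text
clock: 5.68
position: [0.5881, 0.0301, 0.104]
orientation: [-3.142, 0.0, 3.019]
contact_force: [0.3, -0.4, -0.1]
width: -0.0003
gripper_force: 0.0
```

Emit:
{"fn": "carry_out", "kwargs": {
  "increments": [
    [[0, -0.005, 0, 0, 0], [0, -0.009, 0, 0, 0], [0, -0.009, 0, 0, 0], [0, -0.009, 0, -0.02, 0], [0, -0.009, 0, -0.04, 0]]
  ]
}}

```text
clock: 6.3
position: [0.5964, 0.0291, 0.1464]
orientation: [3.141, 0.001, 3.019]
contact_force: [0.3, -0.4, -0.0]
width: -0.0001
gripper_force: 0.0
```

```bash
cat > win.py <<'E'
from h import *
im=r.read_camera('scene')
def loc(x,y,z): c,q=np.cos(yaw),np.sin(yaw); return np.array([*(M+np.array([[c,-q],[q,c]])@[x,y]),z])
for n,(u,v) in dict(L=(228,233),R=(304,281)).items():
    c,w=int(u/5+255),int(v/5+180); print(n,c,w,[im[w+d,c].tolist() for d in(-3,-1,1,3)])
E
python3 win.py; python3 -c "
from h import *
go(-.033,.058,.145)"
```

```text
L 300 226 [[0, 0, 0], [0, 0, 0], [6, 4, 7], [6, 6, 8]]
R 315 236 [[30, 12, 6], [31, 6, 1], [35, 17, 7], [35, 16, 4]]
t 6.35 at [0.5978 0.0291 0.1504] F [-0.5  0.2  2.7] to [0.5453 0.0336 0.145 ] shift [ 0.0526 -0.002   0.0051] turn -0.04
```

Left window is now black, so one more click is needed.

Emit:
{"fn": "carry_out", "kwargs": {
  "increments": [
    [[0, 0.025, 0, 0, 0], [0, 0.051, 0, 0, 0], [0, 0.051, 0, 0.02, 0], [0, 0.051, 0, 0.04, 0], [0, 0.051, 0, 0.04, 0]]
  ]
}}

```text
clock: 6.98
position: [0.5446, 0.0352, 0.101]
orientation: [-3.141, -0.005, 3.019]
contact_force: [-0.6, -0.0, 0.1]
width: 0.0001
gripper_force: 0.0
```

Emit:
{"fn": "carry_out", "kwargs": {
  "increments": [
    [[0, -0.01, 0, 0, 0], [0, -0.018, 0, 0, 0], [0, -0.026, 0, 0, 0], [0, -0.034, 0, 0, 0], [0, -0.042, 0, 0, 0]]
  ]
}}

```text
clock: 7.6
position: [0.5882, 0.0301, 0.1042]
orientation: [3.142, 0.0, 3.019]
contact_force: [0.2, 0.2, -0.2]
width: -0.0
gripper_force: 0.0
```

Emit:
{"fn": "carry_out", "kwargs": {
  "increments": [
    [[0, -0.005, 0, 0, 0], [0, -0.009, 0, 0, 0], [0, -0.009, 0, 0, 0], [0, -0.009, 0, -0.02, 0], [0, -0.009, 0, -0.05, 0]]
  ]
}}

```text
clock: 8.22
position: [0.5957, 0.0291, 0.1551]
orientation: [-3.141, -0.001, 3.019]
contact_force: [0.3, -1.1, 0.6]
width: 0.0001
gripper_force: 0.0
```

```bash
python3 win.py; python3 -c "
from h import *
go(-.033,-.058,.154)"
```

```text
L 300 226 [[4, 18, 73], [8, 20, 81], [8, 18, 66], [1, 11, 63]]
R 315 236 [[31, 17, 14], [33, 15, 1], [36, 15, 5], [34, 12, 5]]
t 8.28 at [0.5976 0.0291 0.1615] F [-0.4  0.7  3.4] to [ 0.5312 -0.0815  0.154 ] shift [ 0.0525 -0.118   0.007 ] turn -0.03
```

Left window is blue. Go across, above the roof, to the right wheel.

Emit:
{"fn": "carry_out", "kwargs": {
  "increments": [
    [[0, 0.02, -0.04, 0, 0], [0, 0.04, -0.08, 0, 0], [0, 0.052, -0.118, 0, 0], [0, 0.052, -0.118, 0, 0], [0, 0.052, -0.118, 0.02, 0]]
  ]
}}

```text
clock: 8.9
position: [0.5317, -0.0817, 0.1367]
orientation: [-3.142, 0.006, 3.018]
contact_force: [0.5, -0.0, 0.4]
width: -0.0002
gripper_force: 0.0
```

Emit:
{"fn": "carry_out", "kwargs": {
  "increments": [
    [[0, 0, 0, 0.015, 0], [0, 0, 0, 0.03, 0], [0, 0, 0, 0.03, 0], [0, 0, 0, 0.03, 0]]
  ]
}}

```text
clock: 9.4
position: [0.5304, -0.0814, 0.1044]
orientation: [-3.142, -0.0, 3.019]
contact_force: [-0.9, 0.9, 0.2]
width: 0.0002
gripper_force: 0.0
```

```bash
python3 pic.py p4; python3 -c "
from h import *
go(.017,-.058,.104)"
```

```text
t 9.45 at [ 0.5307 -0.0816  0.1049] F [0.  0.5 0.1] to [ 0.5808 -0.0876  0.104 ] shift [-0.0505  0.0001  0.0009] turn -0.02
```

View pics/p4.png

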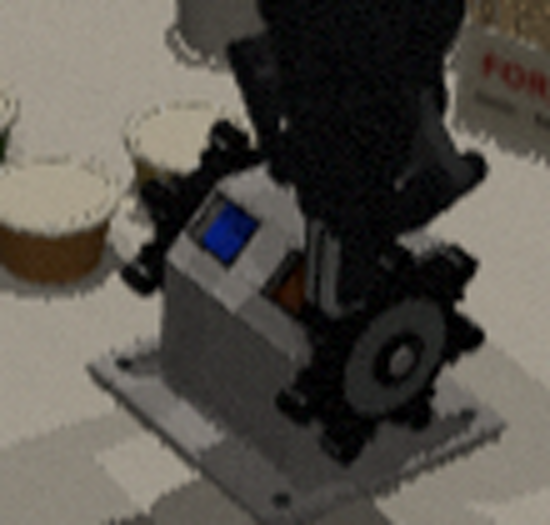

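The left window is fully blue. The fingertip stands at (340,300), in front of the right wheel's top lobe. Same stroke on this side.

Emit:
{"fn": "carry_out", "kwargs": {
  "increments": [
    [[0, -0.01, 0, 0, 0], [0, -0.018, 0, 0, 0], [0, -0.026, 0, 0, 0], [0, -0.034, 0, 0, 0], [0, -0.042, 0, 0, 0]]
  ]
}}

```text
clock: 10.07
position: [0.5726, -0.0869, 0.104]
orientation: [3.142, 0.0, 3.019]
contact_force: [0.1, 0.2, -0.1]
width: 0.0002
gripper_force: 0.0
```

Emit:
{"fn": "carry_out", "kwargs": {
  "increments": [
    [[0, -0.005, 0, 0, 0], [0, -0.009, 0, 0, 0], [0, -0.009, 0, 0, 0], [0, -0.009, 0, -0.02, 0], [0, -0.009, 0, -0.05, 0]]
  ]
}}

```text
clock: 10.7
position: [0.5802, -0.0878, 0.1552]
orientation: [3.141, -0.002, 3.019]
contact_force: [0.2, -0.3, -0.2]
width: -0.0001
gripper_force: 0.0
```

Emit:
{"fn": "carry_out", "kwargs": {
  "increments": [
    [[0, 0.0, 0, -0.04, 0], [0, 0.05, 0, -0.06, 0], [0, 0.1, 0, -0.06, 0], [0, 0.15, 0, -0.06, 0], [0, 0.15, 0, -0.06, 0]]
  ]
}}

```text
clock: 11.32
position: [0.4298, -0.0692, 0.2168]
orientation: [-3.141, 0.004, 3.018]
contact_force: [0.3, 0.3, 0.8]
width: -0.0001
gripper_force: 0.0
```

```bash
python3 pic.py p5; python3 win.py
```

```text
L 300 226 [[1, 12, 63], [2, 18, 83], [10, 25, 99], [2, 19, 96]]
R 315 236 [[3, 42, 10], [8, 44, 13], [10, 54, 13], [12, 67, 20]]
```

View pics/p5.png

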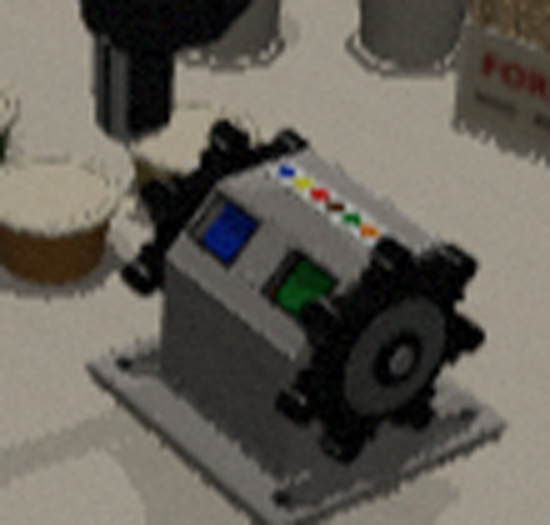

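Left window (228,233) is fully blue and right window (304,284) fully green. Both wheels rest in their clicks, the marker has not moved and the robot is clear.

```bash
python3 -c "
from bench import r
print(r.job_done())"
```

```text
the job is handed in; nothing more can be done
None
```

The left window shows blue and the right window green, both wheels rest in their clicks, the marker, tubs and dredger were left in place, and the job is handed in (no verdict was returned).

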